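# Rotate the vial stock: dispense two by the star wheel, load one behind

### The arm

A 6-joint arm with a two-finger parallel gripper is mounted at the origin on a cart in front of the work surface, level with it; the furniture and walls round the work are solid. World frame = base frame: x ahead of the robot, y to its left, z up, the work surface at z = 0. Lengths are in m, angles in rad, forces in N, time in s.
With the tool pointing down it reaches from about 0.25 to 0.725 m from the base axis. Payload 4 kg.
Tool frame: the origin (TCP) lies at the centre of the arm's flange, where the gripper is bolted on; the fingertips stand 173 mm ahead of it and the grasp point (between the pads) lies 155 mm ahead of it; z points along the fingers, y is the line along which they close (so a half turn about z gives the same grasp; the last joint's range is limited). The gripper opens to 85 mm and grips with 20 to 120 N. Pads are 22 mm wide; open, the fingers measure 114 mm over their backs; the gripper's body (76 mm by 85 mm) begins 54 mm behind the grasp point. The pads swing forward as they close: fully open they stand 13 mm farther back than shut.
Start: joints at [1.293, 0.241, 0.005, 1.335, 0, 1.571], TCP at [0.137, 0.481, 0.405] pointing down, gripper open.
Joint ranges: [-2.72, 2.72], [-1.05, 1.87], [-1.09, 1.28], [-1.99, 2.15], [-1.42, 1.44], [-3.14, 3.14]. Speed limits (rad/s): [2.79, 2.79, 3.14, 3.14, 3.14, 3.14].

### API

Orientations are given as a rotation vector (axis times angle).
In Python, from workcell import monitor, camera, camera_model, workorder gives the robot as it stands.
- The arm moves only by the tool play_rows, never from a script. Its argument "commands" is a list of rows, each a list of 4 numbers: the shift along the world's x, y, z in cm, then the turn about the world's z in rad. A call has 1 to 8 rows; each row is the pose to reach, as a shift and turn from the pose commanded when the call began; what a row does not reach only later rows make up. A row lasts 1/10 s, in which the tool goes at most 50 mm and 8.59 degrees, less where a joint would pass 70% of its speed; a pose out of reach is approached as far as the arm can. A call with a gripper value outside its range is refused whole. "jaw" is the closure, from 0 (fully open) to 1 (shut), set as the call begins (left out, the last holds). The fingers move at their own pace and stop on an object; the grip force is fixed at half the most. Time passes only in rows, so rows that repeat a pose let the fingers close. It gives the time, the measured TCP pose, the force, the opening and the grip force at its end, in the units of the state.
- monitor.state(): the state, without advancing time (a new reading comes with each control period).
- camera(name): name is "scene" or "top"; returns the picture (420x560x3 uint8, red, green, blue); there is no depth.
- camera_model(name): a dict with "fx", "fy", "cx", "cy" (pixels), "rvec" (rotation vector, rad) and "tvec" (3), from world to camera coordinates, as OpenCV has them. Camera axes: x right, y down, z forward; pixel columns grow to the right and rows downward; lengths in m; the calibration is good to about 2 mm. A picture is of the moment at which its call begins. camera_model takes no time and is no camera call.
- workorder.close_job(): hands the job in; it is judged then, once.
The state is a dict: "time": time; "joint_pos": joint angles; "joint_velocities": joint speeds; "joint_torque": joint torques, N m; "tcp_pos": TCP position; "tcp_rot": TCP orientation; "ft_force": force on the tool from outside, world axes, zero at the start; "moment": the same for the moment, N m; "gripper_width": finger opening in m; "grasp_force": force on a finger pad.
Only numpy, scipy, OpenCV 4.12 (cv2) and the standard library are available. Lean on these libraries where they do the work, as an engineer would, in place of code of your own. Each camera call takes 0.05 s, during which the arm holds its last target. There are 200 camera calls.

### The job

The sloped vial lane is full. Turn the six-sided knob of its star wheel counter-clockwise by exactly two clicks, so that the two oldest vials, and no more, slide down to the pick-up end; then push the new vial off the loading deck into the lane, without lifting it, so that it slides down and stands behind the others. Keep the vials upright and leave the things standing round the rack where they are.

Things in the scene. Friction and masses are not known exactly. Their poses are not given: they have to be found in the camera images.
- rack: Gravity-feed vial rack, fixed to the bench, 470 mm long. Origin: bench level, mid-length, on the lane's centre line. x = level, uphill along the lane (pick-up end to loading deck), z up, y level across the lane; the star wheel is on the -y side. The lane is a slick white slide, 12 degrees steep, one vial wide, between steel guide rods; vials slide down it by themselves, square to it.
- lane_crest (a point): Edge where the level loading deck meets the slide, on the centre line (rack x = 84 mm, z = 81 mm); rack's axes. Deck: slick, runs from here to x = 219 mm, 140 mm wide, lip 7 mm; two guide rods on it (tops 17 mm above it) narrow to the 50 mm lane mouth here. Nothing else stands up beside deck or crest. A vial pushed 15 mm past here leans over and slides off down the lane.
- pickup (a point): Middle of the pick-up end, on the slide's surface (rack x = -161 mm, z = 29 mm); rack's axes. It is the lowest part of the lane, between the wheel's arms and a 40 mm high end stop, and just holds two vials.
- wheel (a joint): Angle (rad) of star wheel and knob about their axis; grows counter-clockwise seen from above = dispensing: the arms in the lane move downhill. Spring click-stops every 60 degrees (1.047 rad), one at 0; 0.1 to 0.2 N m to leave a stop, and when let go the wheel is drawn into the nearest stop. Each click lets one vial through and holds the next.
- knob (a point): Centre of the black six-sided knob on the wheel's shaft: 36 mm across flats, 28 mm tall. Its z = wheel axis, up, square to the slide (leaning 12 degrees to rack -x). The frame turns with the wheel; two flats face its +y and -y, the others 60 degrees apart. Its underside is 12 mm above the vial lids; at its own height nothing stands within 70 mm. Grey six-arm star, 115 mm wide, 64 mm below it.
- vial_1_mid (a point): The oldest vial, lowest in the queue, held by an arm of the star wheel: screw-lid vial, 46 mm across the lid (top 14 mm), body 42 mm across, 73 mm tall, 50 g; this point: on its axis, half-way up (36.5 mm above its foot).
- vial_2_mid (a point): The second oldest, next uphill, touching it: screw-lid vial, 46 mm across the lid (top 14 mm), body 42 mm across, 73 mm tall, 50 g; this point: on its axis, half-way up (36.5 mm above its foot).
- vial_3_mid (a point): The third in the queue: screw-lid vial, 46 mm across the lid (top 14 mm), body 42 mm across, 73 mm tall, 50 g; this point: on its axis, half-way up (36.5 mm above its foot).
- vial_4_mid (a point): The fourth and last in the queue, just below the crest: screw-lid vial, 46 mm across the lid (top 14 mm), body 42 mm across, 73 mm tall, 50 g; this point: on its axis, half-way up (36.5 mm above its foot).
- vial_new_mid (a point): The newly arrived vial, standing alone on the loading deck: screw-lid vial, 46 mm across the lid (top 14 mm), body 42 mm across, 73 mm tall, 50 g; this point: on its axis, half-way up (36.5 mm above its foot).
- cup_loose: Bystander: white snap-lid cup, 72 mm across, 82 mm tall, on the bench on the robot's side of the pick-up end; origin at its foot.
- jar_loose: Bystander: specimen jar, 66 mm across, 84 mm tall, on the bench behind the loading deck; origin at its foot.
- jar_left: Bystander: specimen jar, 66 mm across, 84 mm tall, on the bench beyond the deck's end; origin at its foot.
- vial_spare: Bystander: a vial of the same kind standing on the bench near the wheel and the pick-up end, not in the rack; origin at its foot.
- forceps: Bystander: steel forceps, 136 mm long, lying on the bench in front of the rack; origin at mid-length underneath.
Mind the look-alikes: they are no part of the job. What is shaped like the part that bears vial_4_mid but orange is not meant.

How it is judged:
On the way, in this order (a step that is already met when the one before it is completed fails the run):
1. the two oldest vials have passed the star wheel into the pick-up end, the third is still held (x of vial_1_mid in the frame of rack between -0.215 and -0.125 m and y of vial_1_mid in the frame of rack between -0.014 and 0.014 m and x of vial_2_mid in the frame of rack between -0.215 and -0.125 m and y of vial_2_mid in the frame of rack between -0.014 and 0.014 m and x of vial_3_mid in the frame of rack above -0.1 m and x of vial_new_mid in the frame of rack above 0.06 m), for 0.2 s.
2. the new vial is in the lane behind the others (x of vial_new_mid in the frame of rack between -0.02 and 0.035 m and y of vial_new_mid in the frame of rack between -0.014 and 0.014 m), for 0.2 s.
At the end, for the whole second after the job is handed in: Along the lane, within 20 mm each: the two oldest vials stand in the pick-up end, the third and fourth in the first two places above the wheel, the new one next behind; all lean under 0.35 rad (the slide leans them 0.21) and rest; the wheel rests at its second click-stop (2.09 +- 0.19 rad) (all of step 2 and x of vial_1_mid in the frame of rack between -0.215 and -0.125 m and y of vial_1_mid in the frame of rack between -0.014 and 0.014 m and x of vial_2_mid in the frame of rack between -0.215 and -0.125 m and y of vial_2_mid in the frame of rack between -0.014 and 0.014 m and x of vial_3_mid in the frame of rack between -0.1 and -0.065 m and y of vial_3_mid in the frame of rack between -0.014 and 0.014 m and x of vial_4_mid in the frame of rack between -0.062 and -0.02 m and y of vial_4_mid in the frame of rack between -0.014 and 0.014 m and angle between each of vial_1_mid, vial_2_mid, vial_3_mid, vial_4_mid, vial_new_mid's own z axis and vertical below 0.35 rad and linear speed of each of vial_1, vial_2, vial_3, vial_4, vial_new below 0.02 m/s and value of joint wheel between 1.9 and 2.29 rad); the robot touches nothing.
It fails at once if a third vial is let past the star wheel (x of vial_3_mid in the frame of rack below -0.115 m).
It fails at once if the new vial is lifted more than 25 mm off the deck (z of vial_new_mid in the frame of rack above 0.14259 m).
It fails at once if one of the five vials is tipped by more than 0.7 rad (angle between any of vial_1_mid, vial_2_mid, vial_3_mid, vial_4_mid, vial_new_mid's own z axis and vertical above 0.7 rad).
It fails at once if the cup, jars, spare vial or forceps round the rack are moved by more than 30 mm (distance of any of cup_loose, jar_loose, jar_left, vial_spare, forceps from where it was at the start of the episode above 0.03 m).
It also fails if it takes over 53 s, if anything falls off the work surface, if the arm or the gripper's body presses on something with over 40 N, if the wrist force passes 120 N, or if a joint passes its speed limit or range.

## Working session

There is one attempt and no reset: what is moved stays moved. The work goes in short steps, Python scripts to look and compute and a tool call to move; the robot and the scene stay as the last step left them, time stands still between calls to the robot, and variables do not carry over. Pictures are saved under pics/ and viewed, at most 10 in all, crops included, and the job is handed in when it is done.

Besides the shell and the picture viewer there is one more tool, called after ">>>" as name(argument=value, ...) on one line, values as JSON. play_rows: Moves the arm, as the interface text tells. Its arguments: {"type":"object","properties":{"commands":{"type":"array","items":{"type":"array","items":{"type":"number"}}},"jaw":{"type":"number"}},"required":["commands"]}

```bash
mkdir -p pics
python3 - <<'E'
from workcell import monitor,camera,camera_model
import cv2
for n in("scene","top"):
    im=camera(n); cv2.imwrite(f"pics/{n}0.png",im[:,:,::-1]); print(camera_model(n))
print(monitor.state())
E
```

```text
{'fx': 393.6529564172965, 'fy': 393.6529564172965, 'cx': 276.4325744768366, 'cy': 213.18184031441487, 'rvec': array([ 2.00863432, -0.49075591,  0.27004169]), 'tvec': array([-0.46845488,  0.25258581,  0.80595102])}
{'fx': 436.1469907907996, 'fy': 436.1469907907996, 'cx': 283.6258805904021, 'cy': 210.64091614205796, 'rvec': array([ 2.16030305, -2.17995029,  0.10357648]), 'tvec': array([0.06416164, 0.57688295, 1.04612167])}
{'time': 0.1, 'joint_pos': array([1.29296787e+00, 2.41379535e-01, 3.85268833e-03, 1.33517367e+00,
       3.96996915e-06, 1.57078436e+00]), 'joint_velocities': array([ 0.00087378, -0.0005334 ,  0.00109742,  0.00256772, -0.00036585,
       -0.00049875]), 'joint_torque': array([-1.00324189e-03, -3.73139548e+01,  2.53010255e+01,  1.08722880e-02,
       -1.31761813e-04, -6.09975686e-06]), 'tcp_pos': array([0.13707088, 0.48060716, 0.40387833]), 'tcp_rot': array([-4.34953825e-01, -3.11106564e+00,  2.96116637e-03]), 'ft_force': array([-0.1500654 ,  0.23150197,  1.29990268]), 'moment': array([ 0.03367957,  0.00393866, -0.03049643]), 'grasp_force': 0.0, 'gripper_width': 0.08513978405226529}
```

View pics/scene0.png

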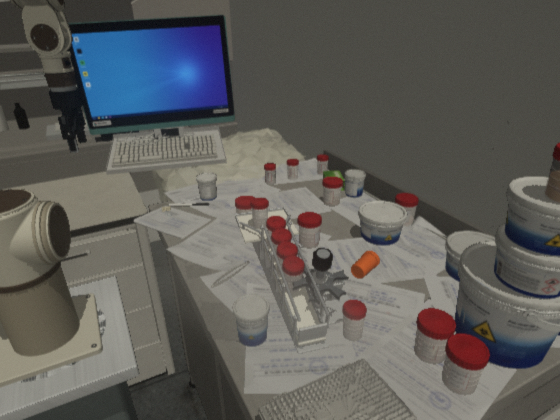

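View pics/top0.png

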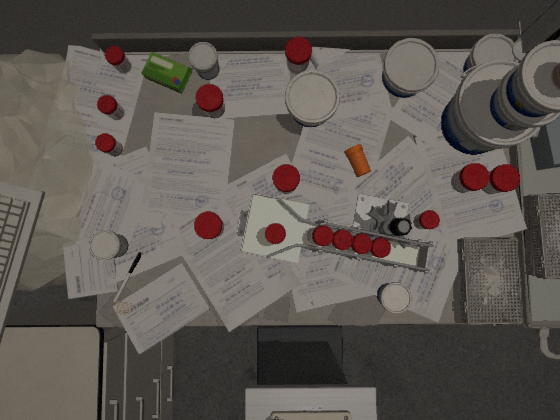

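The rack is in the middle of the top view, with the loading deck on the left and the lane running right. Red lids that could be confused:
- **On the deck:** (275,234), the new vial.
- **In the queue:** (322,236), (343,240), (362,243) and (381,247), the last being the oldest.
- **Look-alikes:** jars at (286,178) and (208,225), spare vial at (429,220), and an orange vial at (357,160).

The black knob is at (400,227). I choose the knob and the deck vial at (275,234), and check both in one close crop.

Run:
```python
import cv2
im=cv2.imread("pics/top0.png")[180:300,230:450]
cv2.imwrite("pics/crop.png",cv2.resize(im,None,fx=3.6,fy=3.6,interpolation=cv2.INTER_CUBIC))
hsv=cv2.cvtColor(cv2.imread("pics/top0.png"),cv2.COLOR_BGR2HSV)
m=(((hsv[...,0]<8)|(hsv[...,0]>172))&(hsv[...,1]>150)&(hsv[...,2]>70)).astype('uint8')
n,l,s,c=cv2.connectedComponentsWithStats(m)
for a,b in zip(s,c):
    if a[4]>60: print(a,b.round(1))
```

```text
[     0      0    560    420 229407] [278.8 210.5]
[285  37  27  25 523] [298.2  48.8]
[105  46  18  17 235] [113.4  53.9]
[196  84  27  26 535] [208.7  96.6]
[ 97  95  18  17 238] [105.9 103.3]
[ 96 134  18  17 246] [104.4 142. ]
[273 165  27  26 554] [286.  177.5]
[462 164  28  26 556] [475.4 176.1]
[493 165  27  26 564] [506.  177.3]
[421 211  19  18 262] [429.8 219.4]
[194 212  28  27 572] [207.6 225. ]
[265 224  20  20 312] [274.8 233.3]
[ 314  226   77   31 1181] [351.5 241.1]
```

View pics/crop.png

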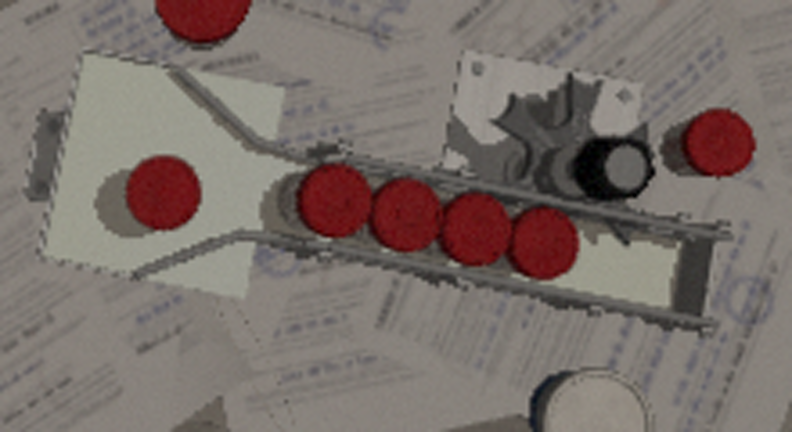

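The crop (crop px = 230+u/3.6, 180+v/3.6) shows the new vial alone on the deck at (163,193), four touching lids in the lane at (335,201) to (544,243), the black knob with a grey top at about (625,168), and the spare vial standing apart at (718,143). The choice fits the description. Next I fit the rack pose.

```bash
cat > h.py <<'E'
import numpy as np, cv2
from scipy.optimize import least_squares
from workcell import camera_model
S,C=np.sin(np.radians(12)),np.cos(np.radians(12))
def proj(n,P):
    m=camera_model(n);K=np.array([[m['fx'],0,m['cx']],[0,m['fy'],m['cy']],[0,0,1]])
    return cv2.projectPoints(np.float64(P).reshape(-1,1,3),m['rvec'],m['tvec'],K,None)[0].reshape(-1,2)
def R(t): return np.array([[np.cos(t),-np.sin(t),0],[np.sin(t),np.cos(t),0],[0,0,1]])
def w(p,P): return np.atleast_2d(P)@R(p[2]).T+[p[0],p[1],0]
def slide(x,y,h): # point h above slide whose foot is at rack x
    return [x-h*S, y, .081-(.084-x)*S/C+h*C]
def ray(n,uv):
    m=camera_model(n);r=cv2.Rodrigues(m['rvec'])[0]
    d=r.T@np.array([(uv[0]-m['cx'])/m['fx'],(uv[1]-m['cy'])/m['fy'],1]); return -r.T@m['tvec'],d
def atz(n,uv,z):
    o,d=ray(n,uv); return o+d*(z-o[2])/d[2]
E
cat > fit.py <<'E'
from h import *
cr=lambda a:np.array(a)/3.6+[230,180]
lids=cr([[335,201],[406,215],[476,229],[544,243]])
cor=cr([[285,88],[247,297],[84,52],[42,257]])
def model(q):
    L=[slide(q[3]+i*q[4],0,.073) for i in (3,2,1,0)]
    D=[[.084,-.07,.081],[.084,.07,.081],[.219,-.07,.084],[.219,.07,.084]]
    return proj("top",w(q,L+D))
f=lambda q:(model(q)-np.vstack([lids,cor])).ravel()
s=least_squares(f,[.42,-.05,1.5,-.08,.045])
q=s.x; print(q.round(4)); print(s.fun.reshape(-1,2).round(1).tolist())
np.save("rack.npy",q)
print("new lid rack",((atz("top",cr([163,193]),.154)-[q[0],q[1],0])@R(q[2])).round(4))
# knob: ray with plane 113 above slide
for uv,h in(([630,168],.113),([613,168],.099)):
    o,d=ray("top",cr(uv)); o=(o-[q[0],q[1],0])@R(q[2]); d=d@R(q[2])
    n=np.array([-S,0,C]); a=np.array([.084,0,.081])+h*n
    P=o+d*((a-o)@n)/(d@n); print("knob",P.round(4),"foot",(P-h*n).round(4),"world",w(q,P).round(4))
for nm,uv,z in(("spare",[718,143],.073),("cup",[597,412],.082),("jar",[203,0],.084)):
    P=atz("top",cr(uv),z);print(nm,P.round(3),((P-[q[0],q[1],0])@R(q[2])).round(3))
E
python3 fit.py
python3 - <<'E'
import cv2
im=cv2.imread("pics/scene0.png")[195:345,220:390]
cv2.imwrite("pics/crops.png",cv2.resize(im,None,fx=4,fy=4,interpolation=cv2.INTER_CUBIC))
E
```

```text
[ 0.5015 -0.0709  1.3718 -0.0742  0.0448]
[[0.1, -0.2], [0.0, -0.1], [-0.1, -0.0], [0.0, -0.0], [0.5, -0.2], [-0.0, 0.8], [-0.2, -1.1], [-0.4, 0.8]]
new lid rack [0.1479 0.0157 0.154 ]
knob [-0.1255 -0.0523  0.152 ] foot [-0.102  -0.0523  0.0415] world [[ 0.528  -0.2042  0.152 ]]
knob [-0.1186 -0.0518  0.1391] foot [-0.0981 -0.0518  0.0423] world [[ 0.5288 -0.1974  0.1391]]
spare [ 0.548 -0.284  0.073] [-0.2   -0.088  0.073]
cup [ 0.377 -0.197  0.082] [-0.148  0.098  0.082]
jar [0.644 0.052 0.084] [ 0.148 -0.116  0.084]
```

View pics/crops.png

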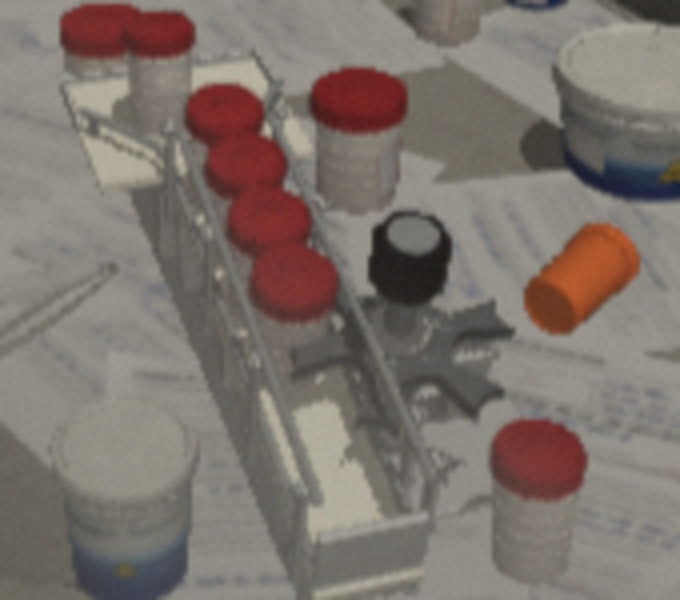

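The scene crop confirms the layout: the knob's grey top disc is at crop (415,235), full-image (323.8,253.8), with the spare vial, cup, jar and orange vial all outside the rack. Next I triangulate the knob and check the start yaw.

```bash
cat > tri.py <<'E'
from h import *
q=np.load("rack.npy"); cr=lambda a:np.array(a)/3.6+[230,180]
def tri(a,b):
    o1,d1=ray("top",a);o2,d2=ray("scene",b)
    t=np.linalg.lstsq(np.c_[d1,-d2],o2-o1,rcond=None)[0]
    A=o1+d1*t[0];B=o2+d2*t[1];return (A+B)/2,np.linalg.norm(A-B)
P,e=tri(cr([630,166]),np.array([415,235])/4+[220,195]); print("knobtop",P.round(4),e.round(4),((P-[q[0],q[1],0])@R(q[2])).round(4))
# scene check of rack fit: lids predicted
L=[slide(q[3]+i*q[4],0,.073) for i in (3,0)]+[[.1479,.0157,.154]]
print("pred scene crop",((proj("scene",w(q,L))-[220,195])*4).round(0).tolist())
u=np.array([-S,0,C]); top=np.array([-.102,-.052,0]); 
for r in([.1479,.0157,.154],[.20,.016,0],[.066,0,0]): print(r,w(q,r).round(4))
E
python3 tri.py
```

```text
knobtop [ 0.5295 -0.204   0.1542] 0.0011 [-0.1249 -0.0538  0.1542]
pred scene crop [[219.0, 104.0], [289.0, 273.0], [153.0, 23.0]]
[0.1479, 0.0157, 0.154] [[0.5153 0.0772 0.154 ]]
[0.2, 0.016, 0] [[0.5254 0.1283 0.    ]]
[0.066, 0, 0] [[ 0.5146 -0.0062  0.    ]]
```

Knob top triangulates to (0.530, -0.204, 0.154) with a 1 mm ray gap, and its rack height matches. Next I move above the knob.

>>> play_rows(commands=[[39.3,-68.2,0,-1.49],[39.3,-68.2,0,-1.49],[39.3,-68.2,0,-1.49],[39.3,-68.2,0,-1.49],[39.3,-68.2,0,-1.49],[39.3,-68.2,0,-1.49],[39.3,-68.2,0,-1.49],[39.3,-68.2,0,-1.49]], jaw=0.4)

```text
time: 0.9
tcp_pos: [0.3371, 0.1323, 0.4047]
tcp_rot: [2.122, 2.316, 0.001]
ft_force: [1.9, 0.1, -0.2]
gripper_width: 0.0515
grasp_force: 0.0
```

>>> play_rows(commands=[[19.3,-33.4,0,-0.285],[19.3,-33.4,0,-0.285],[19.3,-33.4,0,-0.285],[19.3,-33.4,0,-0.285],[19.3,-33.4,0,-0.285],[19.3,-33.4,0,-0.285],[19.3,-33.4,0,-0.285],[19.3,-33.4,0,-0.285]])

```text
time: 1.7
tcp_pos: [0.5307, -0.2027, 0.4038]
tcp_rot: [-2.426, -1.996, 0.001]
ft_force: [0.3, 0.5, 0.2]
gripper_width: 0.0513
grasp_force: 0.0
```

>>> play_rows(commands=[[0,0,0,0],[0,0,0,0]])

```text
time: 1.9
tcp_pos: [0.5297, -0.2004, 0.4034]
tcp_rot: [-2.424, -1.995, 0.002]
ft_force: [1.1, 1.0, 0.2]
gripper_width: 0.0512
grasp_force: 0.0
```

```bash
python3 -c "
from workcell import monitor
s=monitor.state();print(s['joint_pos'],s['tcp_rot'],s['tcp_pos'])"
```

```text
[-3.61686401e-01  3.75431856e-01  1.88886971e-01  1.38701707e+00
  3.15389215e-04  1.40264442e+00] [-2.42370271e+00 -1.99479617e+00  1.72915259e-03] [ 0.52970678 -0.20035978  0.4034125 ]
```

>>> play_rows(commands=[[0,-0.1,-4,0],[0,-0.1,-7,0],[0,-0.1,-8.5,0],[0,-0.1,-9.8,0],[0,-0.1,-9.8,0],[0,-0.1,-9.8,0]])

```text
time: 2.5
tcp_pos: [0.5295, -0.1996, 0.3072]
tcp_rot: [-2.422, -2.0, 0.0]
ft_force: [0.6, -0.4, -0.2]
gripper_width: 0.0513
grasp_force: 0.0
```

Run:
```python
from workcell import camera
import cv2,numpy as np
a=camera("scene")[195:345,220:390];b=camera("top")[170:290,300:440]
a=cv2.resize(a,(400,353),interpolation=2);b=cv2.resize(b,(400,343),interpolation=2)
cv2.imwrite("pics/k1.png",np.hstack([a[:343],b])[:,:,::-1])
```

```text
(no output)
```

View pics/k1.png

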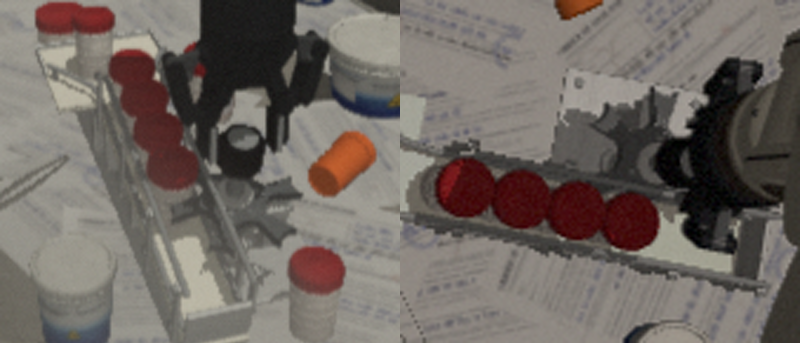

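Run:
```python
from h import *
from workcell import monitor
s=monitor.state();t=s['tcp_pos'];r=cv2.Rodrigues(s['tcp_rot'])[0];print(t)
k=400/170
for d in(.160,.167,.173):
    P=[t+r@np.array([x,sy*.0257,d]) for sy in(1,-1) for x in(-.011,.011)]
    print(d,((proj("scene",P)-[220,195])*k).round(0).tolist())
P=[[.5295,-.204,.154],[.5305,-.200,.140],[.5318,-.1980,.127]]
print(((proj("scene",P)-[220,195])*k).round(0).tolist(), ((proj("top",P)-[300,170])*400/140).round(0).tolist())
```

```text
[ 0.53004679 -0.20020088  0.3080535 ]
0.16 [[275.0, 144.0], [265.0, 130.0], [218.0, 154.0], [209.0, 140.0]]
0.167 [[275.0, 151.0], [264.0, 137.0], [218.0, 161.0], [209.0, 147.0]]
0.173 [[274.0, 157.0], [264.0, 143.0], [217.0, 167.0], [208.0, 153.0]]
[[243.0, 139.0], [241.0, 150.0], [241.0, 161.0]] [[300.0, 160.0], [290.0, 160.0], [283.0, 159.0]]
```

The tips straddle the knob and sit about 6 mm below its top. I lower 13 mm more, then close to about 39 mm to use the pads as a wrench.

>>> play_rows(commands=[[0,-0.1,-0.6,0],[0,-0.1,-1.3,0],[0,-0.1,-1.3,0],[0,-0.1,-1.3,0]])

```text
time: 3.0
tcp_pos: [0.5297, -0.2018, 0.2933]
tcp_rot: [-2.424, -1.998, 0.001]
ft_force: [0.3, -0.1, 0.0]
gripper_width: 0.0512
grasp_force: 0.0
```

>>> play_rows(commands=[[0,0,0,0],[0,0,0,0],[0,0,0,0],[0,0,0,0]], jaw=0.55)

```text
time: 3.4
tcp_pos: [0.5299, -0.2018, 0.2938]
tcp_rot: [2.424, 1.998, 0.0]
ft_force: [-0.7, 1.1, -0.5]
gripper_width: 0.0386
grasp_force: 0.0
```

>>> play_rows(commands=[[0,0,0,0.13],[0,0,0,0.26],[0,0,0,0.39],[0,0,0,0.52],[0,0,0,0.65],[0,0,0,0.78],[0,0,0,0.91],[0,0,0,1.05]])

```text
time: 4.2
tcp_pos: [0.5338, -0.2014, 0.296]
tcp_rot: [1.082, 2.936, 0.011]
ft_force: [13.4, 3.0, -2.6]
gripper_width: 0.0387
grasp_force: 30.4
```

>>> play_rows(commands=[[0,0,0,0],[0,0,0,0],[0,0,0,0],[0,0,0,0],[0,0,0,0],[0,0,0,0],[0,0,0,0],[0,0,0,0]])

```text
time: 5.0
tcp_pos: [0.5339, -0.2012, 0.2959]
tcp_rot: [1.089, 2.934, 0.01]
ft_force: [10.8, 2.7, -1.7]
gripper_width: 0.0386
grasp_force: 26.9
```

Run:
```python
from workcell import camera
import cv2,numpy as np
a=camera("scene")[195:345,220:390];b=camera("top")[170:290,300:440]
a=cv2.resize(a,(400,353),interpolation=2);b=cv2.resize(b,(400,343),interpolation=2)
cv2.imwrite("pics/k2.png",np.hstack([a[:343],b])[:,:,::-1])
```

```text
(no output)
```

View pics/k2.png

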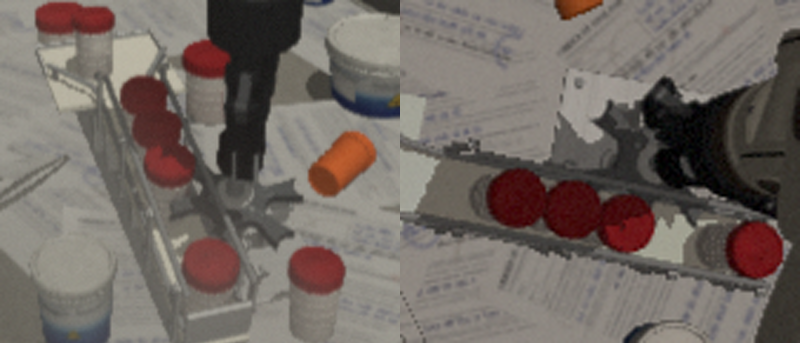

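One click is done: the picture shows one vial at the pick-up end (top crop 755,250) and three still queued above the wheel. The knob pushes the tool about 4 mm in +x, so I re-centre and turn the second click.

>>> play_rows(commands=[[0.3,0,0,0.13],[0.3,0,0,0.26],[0.3,0,0,0.39],[0.3,0,0,0.52],[0.3,0,0,0.65],[0.3,0,0,0.78],[0.3,0,0,0.91],[0.3,0,0,1.05]])

```text
time: 5.9
tcp_pos: [0.535, -0.1969, 0.2959]
tcp_rot: [-0.542, 3.083, 0.019]
ft_force: [5.1, 19.9, 8.3]
gripper_width: 0.0384
grasp_force: 25.7
```

>>> play_rows(commands=[[0,0,0,0],[0,0,0,0],[0,0,0,0],[0,0,0,0],[0,0,0,0],[0,0,0,0],[0,0,0,0],[0,0,0,0]])

```text
time: 6.7
tcp_pos: [0.5349, -0.1969, 0.2959]
tcp_rot: [-0.534, 3.085, 0.019]
ft_force: [4.9, 18.8, 8.3]
gripper_width: 0.0388
grasp_force: 26.6
```

Run:
```python
from workcell import camera
import cv2,numpy as np
a=camera("scene")[195:345,220:390];b=camera("top")[170:290,300:440]
a=cv2.resize(a,(400,353),interpolation=2);b=cv2.resize(b,(400,343),interpolation=2)
cv2.imwrite("pics/k3.png",np.hstack([a[:343],b])[:,:,::-1])
```

```text
(no output)
```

View pics/k3.png

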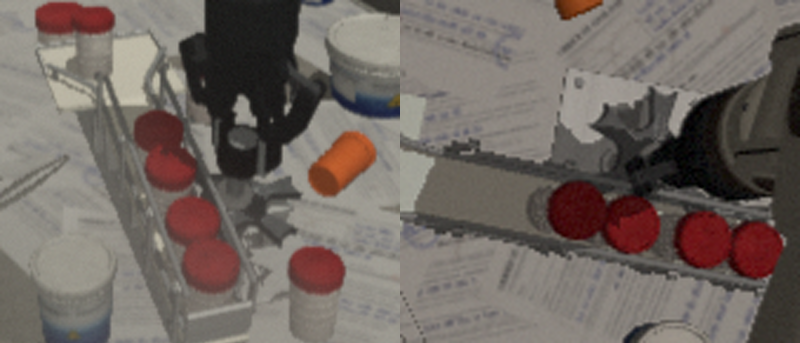

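Both oldest vials are now in the pick-up end (top crop 703,240 and 757,250), and two are held above the wheel at (577,210) and (632,224). Next I release the knob and rise.

>>> play_rows(commands=[[0,0,0,0],[0,0,0,0],[0,0,0,0],[0,0,4,0],[0,0,8,0],[0,0,10.5,0],[0,0,10.5,0],[0,0,10.5,0]], jaw=0.35)

```text
time: 7.6
tcp_pos: [0.5327, -0.2023, 0.3988]
tcp_rot: [-0.526, 3.097, -0.001]
ft_force: [0.4, -0.5, -0.9]
gripper_width: 0.0557
grasp_force: 0.0
```

>>> play_rows(commands=[[0,5,0,0.13],[0,10,0,0.26],[0,15,0,0.39],[0,20,0,0.52],[0,25,0,0.65],[0,30,0,0.78],[0,33,0,0.91],[0,33,0,1.05]], jaw=0.7)

```text
time: 8.4
tcp_pos: [0.5321, 0.1319, 0.3962]
tcp_rot: [2.02, -2.402, -0.004]
ft_force: [0.5, -0.7, -0.3]
gripper_width: 0.0259
grasp_force: 0.0
```

Run:
```python
from h import *
from workcell import monitor,camera
s=monitor.state();t=s['tcp_pos'];r=cv2.Rodrigues(s['tcp_rot'])[0]
print(t,np.arctan2(r[1,1],r[0,1]),s['joint_pos'][5],s['gripper_width'])
q=np.load("rack.npy");print(((t-[q[0],q[1],0])@R(q[2])).round(4))
cv2.imwrite("pics/k4.png",np.vstack([cv2.resize(camera(n)[y:y+150,x:x+220],(660,450)//np.int64(1) if 0 else (440,300),interpolation=2) for n,y,x in(("scene",195,220),("top",160,230))])[:,:,::-1])
```

```text
[0.53212093 0.13190239 0.39615801] 2.9692348441025964 -1.155688267763023 0.02589774746151495
[0.2048 0.0101 0.3962]
```

View pics/k4.png

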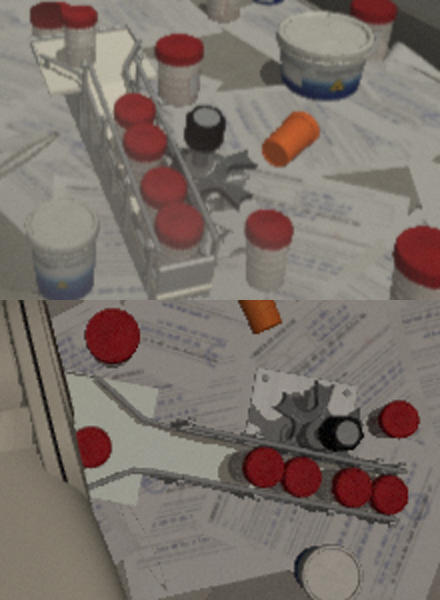

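The wheel sits at its stop, with two vials low and two queued, and the deck vial is untouched. Next I lower behind the new vial.

>>> play_rows(commands=[[-0.6,0.1,-4,-0.02],[-0.6,0.1,-8,-0.02],[-0.6,0.1,-11,-0.02],[-0.6,0.1,-12.1,-0.02],[-0.6,0.1,-12.1,-0.02],[-0.6,0.1,-12.1,-0.02]])

```text
time: 9.1
tcp_pos: [0.5274, 0.1289, 0.2786]
tcp_rot: [-1.981, 2.437, -0.001]
ft_force: [0.6, -0.5, 0.8]
gripper_width: 0.0256
grasp_force: 0.0
```

Run:
```python
from h import *
from workcell import monitor
q=np.load("rack.npy");t=monitor.state()['tcp_pos']
print(t,((t-[q[0],q[1],0])@R(q[2])).round(4))
for x,y in((.178,.016),(.14,.008),(.115,0),(.095,0),(.090,0)): print(x,y,((w(q,[x,y,0])[0]-t)*100).round(2))
```

```text
[0.5274438  0.1288589  0.27857004] [0.2009 0.0141 0.2786]
0.178 0.016 [ -0.64  -2.21 -27.86]
0.14 0.008 [ -0.61  -6.09 -27.86]
0.115 0 [ -0.32  -8.7  -27.86]
0.095 0 [ -0.72 -10.66 -27.86]
0.09 0 [ -0.81 -11.15 -27.86]
```

>>> play_rows(commands=[[-0.3,-1,0,0],[-0.6,-2,0,0],[-0.6,-2.4,0,0],[-0.6,-2.8,0,0],[-0.6,-3.2,0,0],[-0.6,-3.7,0,0],[-0.6,-4.2,0,0],[-0.6,-4.7,0,0]])

```text
time: 9.9
tcp_pos: [0.5208, 0.0819, 0.2776]
tcp_rot: [1.984, -2.435, -0.0]
ft_force: [1.0, 1.0, 0.5]
gripper_width: 0.0256
grasp_force: 0.0
```

>>> play_rows(commands=[[0,-0.5,0,0],[0,-1,0,0],[0,-1.4,0,0],[0.05,-1.9,0,0],[0.1,-2.4,0,0],[0.2,-3,0,0],[0.3,-3.5,0,0],[0.3,-4,0,0]])

```text
time: 10.7
tcp_pos: [0.5239, 0.0418, 0.2776]
tcp_rot: [1.984, -2.436, -0.0]
ft_force: [-0.2, 0.6, -0.1]
gripper_width: 0.0256
grasp_force: 0.1
```

Run:
```python
from h import *
from workcell import monitor,camera
q=np.load("rack.npy");t=monitor.state()['tcp_pos']
print(t,((t-[q[0],q[1],0])@R(q[2])).round(4))
for x,y in((.095,0),(.090,0)): print(x,y,((w(q,[x,y,0])[0]-t)*100).round(2))
a=camera("scene")[185:285,220:340]
cv2.imwrite("pics/p1.png",cv2.resize(a,None,fx=4,fy=4,interpolation=2)[:,:,::-1])
```

```text
[0.52386942 0.04175693 0.27761757] [0.1148 0.0003 0.2776]
0.095 0 [ -0.36  -1.95 -27.76]
0.09 0 [ -0.46  -2.44 -27.76]
```

View pics/p1.png

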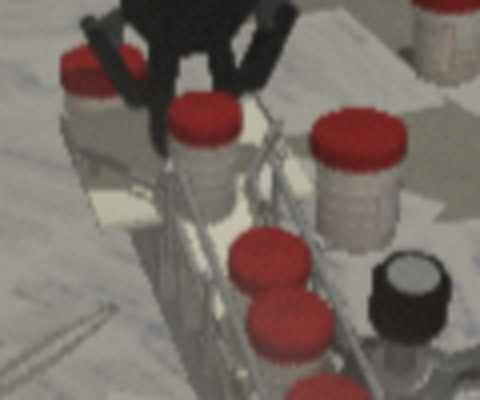

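The new vial stands upright in the lane mouth (crop 205,120), centred in front of the fingers. Next I push it over the crest.

>>> play_rows(commands=[[-0.1,-0.4,0,0],[-0.15,-0.8,0,0],[-0.2,-1.2,0,0],[-0.3,-1.6,0,0],[-0.4,-2.0,0,0],[-0.45,-2.4,0,0],[-0.5,-2.7,0,0],[-0.5,-2.7,0,0]])

```text
time: 11.55
tcp_pos: [0.5188, 0.0148, 0.2777]
tcp_rot: [1.983, -2.436, 0.0]
ft_force: [-0.3, -0.1, 0.8]
gripper_width: 0.0257
grasp_force: 0.0
```

>>> play_rows(commands=[[0.4,2,0,0],[0.8,4,0,0],[0.8,4,5,0],[0.8,4,10,0],[0.8,8,12,0],[0.8,12,12,0],[0.8,12,12,0],[0.8,12,12,0]])

```text
time: 12.35
tcp_pos: [0.5266, 0.1362, 0.3975]
tcp_rot: [1.987, -2.433, 0.0]
ft_force: [-0.1, -0.1, -0.4]
gripper_width: 0.0255
grasp_force: 0.0
```

>>> play_rows(commands=[[0,0,0,0],[0,0,0,0],[0,0,0,0],[0,0,0,0],[0,0,0,0],[0,0,0,0]])

```text
time: 12.95
tcp_pos: [0.5269, 0.135, 0.3977]
tcp_rot: [1.984, -2.436, 0.0]
ft_force: [-0.2, 0.4, -0.3]
gripper_width: 0.0256
grasp_force: 0.0
```

Run:
```python
from h import *
from workcell import camera
b=camera("top")
cv2.imwrite("pics/f.png",np.vstack([cv2.resize(v[y:y+140,x:x+220],(440,280),interpolation=2) for v,y,x in((camera("scene"),195,220),(b,170,240))])[:,:,::-1])
q=np.load("rack.npy")
# expected lid pixels in the lower panel for lane x of vial mid
for nm,x in(("v3 lo",-.1),("v3 hi",-.065),("v4 lo",-.062),("v4 hi",-.02),("new lo",-.02),("new hi",.035),("pk lo",-.215),("pk hi",-.125)):
    print(nm,((proj("top",w(q,slide(x+.0365*S,0,.073)))-[240,170])*2+[0,280]).round(0).tolist())
```

```text
v3 lo [[298.0, 438.0]]
v3 hi [[268.0, 432.0]]
v4 lo [[266.0, 432.0]]
v4 hi [[230.0, 424.0]]
new lo [[230.0, 424.0]]
new hi [[182.0, 414.0]]
pk lo [[392.0, 457.0]]
pk hi [[318.0, 442.0]]
```

View pics/f.png

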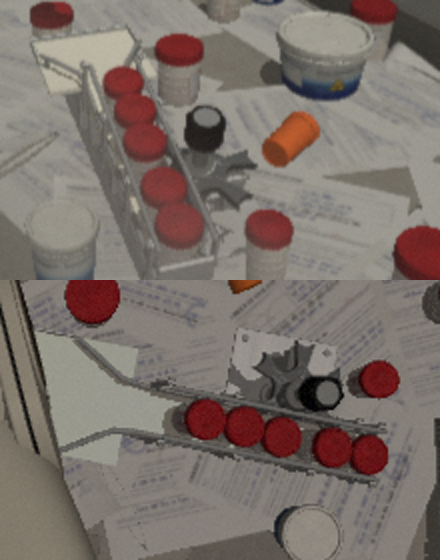

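All five vials stand in line in the lane. In the lower panel the lids are at new (206,419), v4 (245,427), v3 (282,437), v2 (333,448) and v1 (370,454), each within its allowed interval. The bystanders are unmoved and the arm is clear, so I hand in.

```bash
python3 -c "
from workcell import workorder
print(workorder.close_job())"
```

```text
the job is handed in; nothing more can be done
None
```

The job is handed in at about 13 s: the wheel was turned two clicks, two vials are in the pick-up end, and the new vial stands behind the others; the last picture showed every vial in range, but no verdict came back.

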